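Eject a sample carrier and trap it on the dock

ROBOT

A 6-joint arm with a two-finger parallel gripper is mounted at the origin on the work surface. World frame = base frame: x ahead of the robot, y to its left, z up, the work surface at z = 0. Lengths are in m, angles in rad, forces in N, time in s.
With the tool pointing down it reaches from about 0.35 to 0.775 m from the base axis. Payload 5.5 kg.
Tool frame: the origin (TCP) lies at the very end of the fingers, on their centre line; the grasp point (between the pads) lies 19 mm behind it; x points along the fingers, y is the direction in which the jaws open and shut, and the axes are right-handed (so a half turn about x gives the same grasp; the last joint's range is limited). The gripper opens to 85 mm and grips with 20 to 120 N. Pads are 22 mm wide; open, the fingers measure 114 mm over their backs; the gripper's body (76 mm by 85 mm) begins 54 mm behind the grasp point. The pads swing forward as they close: fully open they stand 13 mm farther back than shut.
Start: joints at [0.993, 0.313, 0.046, 1.304, 0, 1.431], TCP at [0.244, 0.521, 0.231] pointing down, gripper open.
Joint ranges: [-2.76, 2.76], [-0.86, 1.69], [-1.03, 1.26], [-2.2, 2.34], [-1.47, 1.5], [-3.14, 3.14]. Speed limits (rad/s): [2.57, 2.57, 3.14, 3.14, 3.14, 3.14].

INTERFACE

Orientations are given as a unit quaternion [w, x, y, z].
In Python, from workcell import readout, cams, env, finder gives the robot as it stands.
- The arm moves only by the tool drive_tool, never from a script. Its argument "moves" is a list that holds one entry, the list of rows, each a list of 7 numbers: the shift along the tool's x, y, z in m, then the turn, a rotation vector about the tool's x, y, z in rad, then the closure in counts, from 0 (fully open) to 255 (shut). A call has exactly 5 rows; each row is the pose to reach, as a shift and turn from the pose measured when the call began, along the tool's axes at that moment; what a row does not reach only later rows make up. A row lasts 1/8 s, in which the tool goes at most 62.5 mm and 10.7 degrees, less where a joint would pass 70% of its speed; a pose out of reach is approached as far as the arm can. A call with a gripper value outside its range is refused whole. The fingers move at their own pace and stop on an object; "squeeze" is the grip in N (left out, the last holds). Time passes only in rows, so rows that repeat a pose let the fingers close, or fill a call up. It gives the time, the measured TCP pose, the force and the opening at its end, in the units of the state.
- readout.get_state(): the state, without advancing time (a new reading comes with each control period).
- cams.read_camera(name): name is "scene" or "top" or "wrist"; returns the picture (384x512x3 uint8, blue, green, red); there is no depth.
- cams.camera_params(name): a dict with "mtx" (3x3 intrinsics, pixels), "dist" ([k1, k2, p1, p2, k3] as OpenCV has them; the pictures are not rectified), "R" (3x3) and "t" (3): a world point X has camera coordinates R X + t; the wrist camera has in their place "mount" (4x4, takes a point from camera to tool coordinates, whose origin is the TCP and whose axes are the tool frame's). Camera axes: x right, y down, z forward; pixel columns grow to the right and rows downward; lengths in m; the calibration is good to about 2 mm. A picture is of the moment at which its call begins: read the wrist's pose just before it. camera_params takes no time and is no camera call.
- env.hand_in(): hands the job in, once; it reports no verdict.
Trained networks look in the newest picture that a camera, given by its name, has taken for a name from the list of things; names that differ only in an ending like _2 or _b are one class to them, and where a whole thing is asked for, a point or a joint stands for the part that bears it (a point fixed in the world has none). Each returns a list of dicts, best first, with "conf" (0 to 1); they miss things now and then, are a little off and sometimes report something else, mostly with a low value. They report only what shows in the picture. A call takes as long as a camera call.
- finder.regions_of(camera, name): "pixels" (384x512 bool, what is visible of it) and "point" ([column, row] in pixels, amid what is visible of it).
The state is a dict: "clock": time; "joint_pos": joint angles; "qvel": joint speeds; "tau": joint torques, N m; "tcp_pos": TCP position; "orientation": TCP orientation; "wrist_force": force on the tool from outside, world axes, zero at the start; "ft_torque": the same for the moment, N m; "finger_gap": finger opening in m.
Only numpy, scipy, OpenCV 4.12 (cv2) and the standard library are available. Lean on these libraries where they do the work, as an engineer would, in place of code of your own. Each camera call takes 0.05 s, during which the arm holds its last target.

TASK

Of the two ejector docks on the bench, only one still has a sample carrier seated in it. Press that dock's black key right down with one fingertip while the other finger stands over the deck lip a finger's width or so in front of the carrier, so that the carrier springs clear of its seat, runs into that finger and is trapped flat on the deck instead of sliding off down the ramp. Do not pinch or lift the carrier, leave the empty dock's key and the other things on the bench alone, and finish while holding everything like that: key still down, carrier resting against the finger.

Things in the scene. Friction and masses are not known exactly. Their poses are not given: they have to be found in the camera images.
- loaded_dock: dock holding the carrier, fixed to the bench, place and yaw vary. Frame (mm): origin on the bench under the deck, z up, carrier comes out to -x. Deck 60 wide, 40 high, x -30 (lip) to 80; guide rails 12 high, inner faces y=+-21, x -10 to 40; spring housing x 42 to 80, top at z=70; ramp from the lip down to the bench at x=-83; key pedestal x -60 to -16, y 29 to 84, z=36.
- carrier: sample carrier: loose aluminium block 44 long (x), 38 wide (y), 22 high, with a thin white chip plate on top (total 25.5 mm), about 90 g. Origin at the centre of its underside; seated, its axes are the dock's and its origin is at x=+12, y=0, z=40 mm in the dock's frame, front face at x=-10, held there by a 4.5 mm high steel tooth.
- release_key (a joint): black key of the loaded dock: metres pressed, 0 up, 0.009 fully down; spring 2 N at rest, 5 N down, plus up to 2 N tooth friction; springs back. Past about 0.005 the tooth is below the deck and the carrier shoots out at once; if the key comes up again the tooth pushes up under the carrier.
- key_top (a point): centre of the top face of that key; cap 30 (dock x) by 34 mm (dock y). Key up: x=-38, y=62, z=54 mm in the dock's frame. Key down: z=45, which is 5 above the deck, so the other fingertip at the same height over y=0 clears the deck by 5 mm and faces the carrier.
- pusher (a joint): spring pusher behind the carrier: metres out, 0 with the carrier seated, 0.046 at full stroke; 3 N at 0, 2.2 N at 0.02, 1 N at the end. It drives the carrier to -x at up to about 0.5 m/s.
- dock_lip (a point): middle of the deck's edge where the ramp begins (dock x=-30, y=0, z=40 mm), 20 mm ahead of the seated carrier's front. A carrier that is not stopped tips over it onto the ramp. A finger 18 mm wide centred 8 mm beyond the lip (x=-38, y=0) stops the carrier about 19 mm out of its seat.
- spare_dock: the empty dock, same shape, size and frame as the loaded one, fixed to the bench, place and yaw vary; its pusher is already sprung out 46 mm. To be left alone.
- spare_key (a joint): key of the empty dock: metres pressed down, 0 up, 0.009 fully down; must not be pressed.
- coax_plug: bystander: loose brass plug, 22 diameter, 34 mm high, upright beside the loaded dock's -y side; origin under its centre.
- blank_flange: bystander: loose steel blank with a stub, 30 diameter, 20 mm high, beside the empty dock's -y side; origin under its centre.
- vial: bystander: amber jar 28 diameter, 50 mm high, between the docks; origin under its centre.
- driver: bystander: screwdriver 160 mm long lying along its x, beyond the docks.
- sample_box: bystander: grey box 50 x 70 x 22 mm, beyond the docks; origin under its centre.
- data_plug: bystander: black plug with steel nose, about 52 x 52 x 16 mm, on the left; origin under its centre.
- spanner: bystander: wrench 130 mm long lying along its x, on the right.

How it is judged:
By the outcome, as a careful person would: the job done as asked, in the order asked, and still so for the second after the job is handed in, while the arm keeps its last pose, push and grip.
It also fails if it takes over 32 s, if anything falls off the work surface, if the arm or the gripper's body presses on something with over 40 N, if the wrist force passes 120 N, or if a joint passes its speed limit or range.

## Working session

There is one attempt and no reset: what is moved stays moved. The work goes in short steps, Python scripts to look and compute and a tool call to move; the robot and the scene stay as the last step left them, time stands still between calls to the robot, and variables do not carry over. Pictures are saved under pics/ and viewed, and the job is handed in when it is done.

Besides the shell and the picture viewer there is one more tool, called after ">>>" in YAML: its name, and indented under it one key for each argument. drive_tool: Moves the arm, as the interface text tells. Its arguments: {"type":"object","properties":{"moves":{"type":"array"},"squeeze":{"type":"number"}},"required":["moves"]}

```bash
ls; mkdir -p pics; python3 - <<'E'
from workcell import readout,cams,env,finder
import cv2,numpy as np
s=readout.get_state();print(s)
for c in ["scene","top"]:
    im=cams.read_camera(c);cv2.imwrite(f"pics/{c}0.png",im)
    p=cams.camera_params(c);print(c,p)
    for n in ["carrier","loaded_dock","release_key","spare_key","coax_plug","vial","blank_flange"]:
        r=finder.regions_of(c,n);print(n,[(round(x["conf"],2),np.round(x["point"]).tolist(),int(x["pixels"].sum())) for x in r][:4])
print(readout.get_state()["clock"])
print(cams.camera_params("wrist"))
E
```

```text
pics
{'clock': 0.0, 'joint_pos': array([9.93417950e-01, 3.13995929e-01, 4.49817987e-02, 1.30360259e+00,
       7.60807067e-06, 1.43121362e+00]), 'qvel': array([-0.0002029 ,  0.00042959, -0.00094765, -0.00080366,  0.00083421,
       -0.00129966]), 'tau': array([-1.26609930e-04, -4.80636334e+01,  2.98528594e+01,  1.95840007e-02,
       -2.43947243e-04, -3.16077468e-06]), 'tcp_pos': array([0.24348411, 0.52034003, 0.23041257]), 'orientation': array([ 0.69000475,  0.15294918,  0.6904614 , -0.15415267]), 'wrist_force': array([ 0.35430181, -0.07197507,  0.63685122]), 'ft_torque': array([ 0.03378366, -0.03675423, -0.01691115]), 'finger_gap': 0.0856149038245745}
scene {'mtx': array([[487.14846554,   0.        , 260.33707626],
       [  0.        , 487.14846554, 197.63043487],
       [  0.        ,   0.        ,   1.        ]]), 'dist': array([0.02659586, 0.        , 0.        , 0.        , 0.        ]), 'R': array([[ 0.30590575,  0.95205525,  0.00353277],
       [ 0.59054599, -0.1868357 , -0.78507824],
       [-0.74677781,  0.24224621, -0.61938653]]), 't': array([-0.16256912, -0.32066345,  1.
[... 870 characters left out ...]
8.0], 129)]
coax_plug [(0.46, [356.0, 203.0], 79)]
vial [(0.45, [255.0, 177.0], 90)]
blank_flange []
0.8
{'mtx': array([[330.72545127,   0.        , 250.95105401],
       [  0.        , 330.72545127, 189.94498558],
       [  0.        ,   0.        ,   1.        ]]), 'dist': array([-0.02375289,  0.        ,  0.        ,  0.        ,  0.        ]), 'mount': array([[ 7.60429394e-04, -3.06714970e-01,  9.51801108e-01,
        -1.42291080e-01],
       [ 9.99999632e-01,  6.11335978e-04, -6.01935859e-04,
        -4.55203742e-04],
       [-3.97247522e-04,  9.51801215e-01,  3.06715322e-01,
        -7.80115811e-02],
       [ 0.00000000e+00,  0.00000000e+00,  0.00000000e+00,
         1.00000000e+00]])}
```

```bash
python3 - <<'E'
import cv2
a=cv2.imread("pics/scene0.png");b=cv2.imread("pics/top0.png")
cv2.imwrite("pics/scene0z.png",cv2.resize(a[130:290,110:370],None,fx=3,fy=3,interpolation=cv2.INTER_CUBIC))
cv2.imwrite("pics/top0z.png",cv2.resize(b[130:290,140:400],None,fx=3,fy=3,interpolation=cv2.INTER_CUBIC))
E
```

```text
(no output)
```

View pics/scene0z.png

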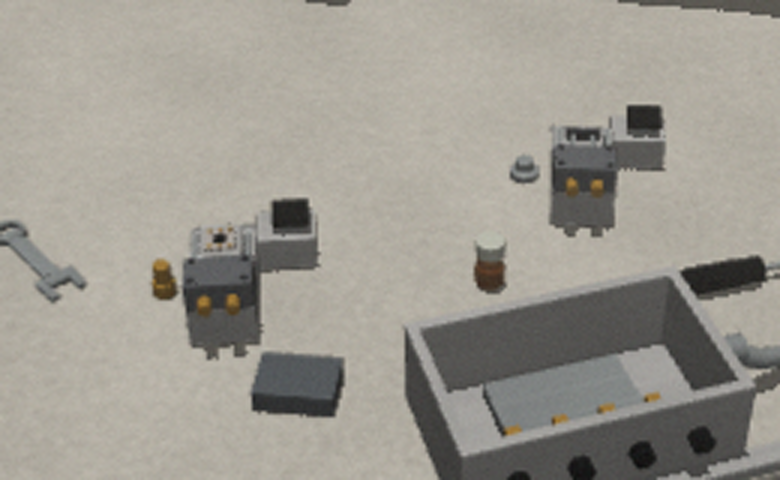

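View pics/top0z.png

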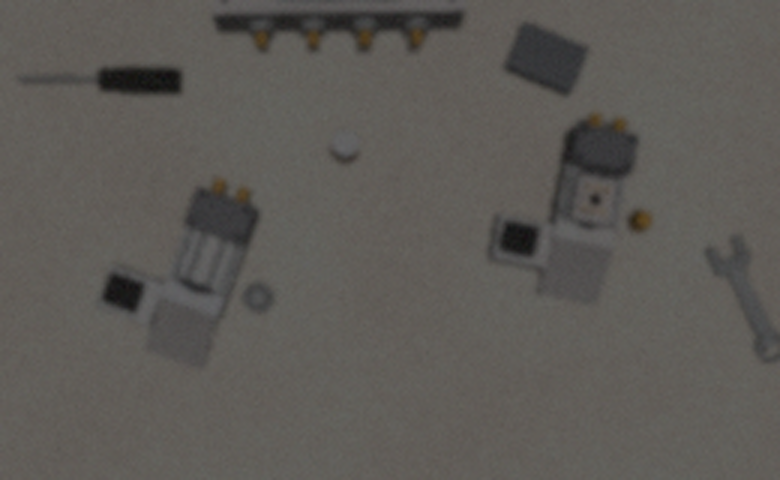

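View pics/top0.png

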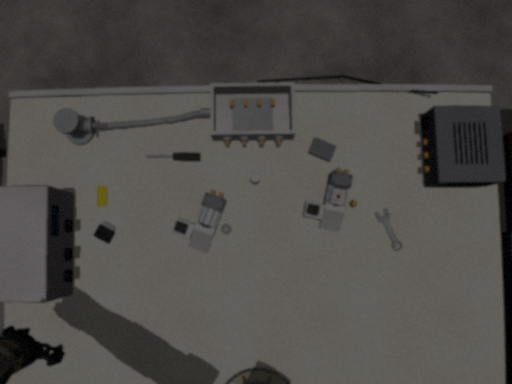

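```bash
cat > h.py <<'E'
import numpy as np,cv2
from scipy.optimize import least_squares
from scipy.spatial.transform import Rotation as Ro
def proj(p,X,R=None,t=None):
    R=p["R"] if R is None else R; t=p["t"] if t is None else t
    return cv2.projectPoints(np.asarray(X,float).reshape(-1,1,3),cv2.Rodrigues(np.asarray(R))[0],np.asarray(t,float),p["mtx"],p["dist"])[0][:,0]
def w(pose,P):
    x,y,a=pose;P=np.asarray(P,float)/1000
    return np.c_[x+np.cos(a)*P[:,0]-np.sin(a)*P[:,1],y+np.sin(a)*P[:,0]+np.cos(a)*P[:,1],P[:,2]]
def wristRt(s,p):
    q=s["orientation"];T=np.eye(4);T[:3,:3]=Ro.from_quat([q[1],q[2],q[3],q[0]]).as_matrix();T[:3,3]=s["tcp_pos"]
    M=np.linalg.inv(T@p["mount"]);return M[:3,:3],M[:3,3]
E
python3 - <<'E'
from h import *
from workcell import cams
T=cams.camera_params("top");S=cams.camera_params("scene")
z=lambda l,ox,oy:np.array([(ox+(a+.5)/3-.5,oy+(b+.5)/3-.5) for a,b in l])
Pt=[(-38,62,54),(12,0,65.5),(-83,30,0),(-83,-30,0)];ut=z([(518,238),(595,198),(539,295),(598,303)],140,130)
Ps=[(-38,62,54),(12,0,65.5),];us=z([(291,213),(220,238)],110,130)
f=lambda q:np.r_[(proj(T,w(q,Pt))-ut).ravel(),(proj(S,w(q,Ps))-us).ravel()]
for a0 in (0,.3,-.3):
    r=least_squares(f,[.6,-.15,a0]);print(r.x,r.cost,np.round(r.fun,1))
q=r.x
print(w(q,[(-38,0,45),(-38,62,54),(-38,31,45)]))
E
```

```text
[ 0.59281575 -0.23832675 -0.19190732] 2.6601496433621623 [ 0.5 -0.  -0.3 -0.6 -0.6 -0.8 -0.3  0.  -0.8 -1.7 -0.2 -0.1]
[ 0.59281575 -0.23832676 -0.19190737] 2.660149643363575 [ 0.5 -0.  -0.3 -0.6 -0.6 -0.8 -0.3  0.  -0.8 -1.7 -0.2 -0.1]
[ 0.59281575 -0.23832675 -0.19190732] 2.660149643362247 [ 0.5 -0.  -0.3 -0.6 -0.6 -0.8 -0.3  0.  -0.8 -1.7 -0.2 -0.1]
[[ 0.55551334 -0.23107896  0.045     ]
 [ 0.5673387  -0.17021714  0.054     ]
 [ 0.56142602 -0.20064805  0.045     ]]
```

```bash
cat >> h.py <<'E'
def Rs(s):
    q=s["orientation"];return Ro.from_quat([q[1],q[2],q[3],q[0]]).as_matrix()
def goal(s,pos,yaw,flip):
    # tool x down; tool y = flip*dock y
    y=flip*np.array([-np.sin(yaw),np.cos(yaw),0]);x=np.array([0,0,-1.]);z=np.cross(x,y)
    G=np.c_[x,y,z];R=Rs(s)
    return R.T@(np.array(pos)-s["tcp_pos"]),Ro.from_matrix(R.T@G).as_rotvec()
E
python3 - <<'E'
from h import *
from workcell import readout
s=readout.get_state();print(np.round(Rs(s),3),s["joint_pos"])
for f in (1,-1):
    d,r=goal(s,(.561,-.2006,.19),-.192,f);print(f,np.round(d,4),np.round(r,4))
E
```

```text
[[ 0.     0.424  0.906]
 [ 0.     0.906 -0.424]
 [-1.     0.    -0.   ]] [9.93440832e-01 3.13170869e-01 4.60916817e-02 1.30358781e+00
 4.66940506e-05 1.43120935e+00]
1 [ 0.0412 -0.5189  0.5931] [-2.458e-01 -0.000e+00 -1.000e-04]
-1 [ 0.0412 -0.5189  0.5931] [ 2.8958e+00 -2.0000e-04  0.0000e+00]
```

>>> drive_tool:
  moves:
    - [[0,-0.04,0.046,-0.05,0,0,110],[0,-0.08,0.092,-0.1,0,0,110],[0,-0.12,0.138,-0.15,0,0,110],[0,-0.16,0.184,-0.2,0,0,110],[0,-0.2,0.23,-0.245,0,0,110]]

```text
clock: 1.42
tcp_pos: [0.3679, 0.2405, 0.2316]
orientation: [0.704, 0.068, 0.703, -0.067]
wrist_force: [1.2, 0.2, 0.1]
finger_gap: 0.0483
```

```bash
python3 - <<'E'
from h import *
from workcell import readout
s=readout.get_state();print(s["clock"],s["tcp_pos"],s["finger_gap"])
d,r=goal(s,(.561,-.2006,.19),-.192,1);print(np.round(d,4),np.round(r,4))
E
```

```text
1.425 [0.36790677 0.24049113 0.23163266] 0.04825811606209125
[ 0.0416 -0.3965  0.2732] [ 0.0012  0.0011 -0.0007]
```

>>> drive_tool:
  moves:
    - [[0,-0.05,0.035,0,0,0,110],[0,-0.1,0.07,0,0,0,110],[0,-0.15,0.105,0,0,0,110],[0,-0.2,0.14,0,0,0,110],[0,-0.25,0.172,0,0,0,110]]

```text
clock: 2.05
tcp_pos: [0.4901, -0.0397, 0.2319]
orientation: [0.705, 0.068, 0.703, -0.067]
wrist_force: [0.8, 0.6, 0.3]
finger_gap: 0.0484
```

>>> drive_tool:
  moves:
    - [[0,-0.05,0.035,0,0,0,110],[0.01,-0.1,0.07,0,0,0,110],[0.02,-0.14,0.098,0,0,0,110],[0.03,-0.146,0.101,0,0,0,110],[0.03,-0.146,0.101,0,0,0,110]]

```text
clock: 2.68
tcp_pos: [0.5606, -0.202, 0.2007]
orientation: [0.704, 0.069, 0.704, -0.067]
wrist_force: [-0.2, 0.4, -0.9]
finger_gap: 0.0485
```

```bash
python3 - <<'E'
from h import *
from workcell import readout,cams
s=readout.get_state();print(s["clock"],s["tcp_pos"],s["finger_gap"],s["qvel"],s["wrist_force"])
im=cams.read_camera("wrist")
cv2.imwrite("pics/w1.png",im)
np.savez("w1.npz",tcp_pos=s["tcp_pos"],orientation=s["orientation"])
p=cams.camera_params("wrist");R,t=wristRt(s,p)
q=(.5928,-.2383,-.1919)
P=[(-38,62,54),(-23,45,54),(-53,79,54),(12,0,65.5),(-30,30,40),(-30,-30,40),(-83,30,0),(-83,-30,0)]
u=proj(p,w(q,P),R,t);print(u.round(1))
for a,b in u.round().astype(int): cv2.circle(im,(int(a),int(b)),2,(0,0,255),-1)
cv2.imwrite("pics/w1a.png",cv2.resize(im,(768,576)))
E
```

```text
2.675 [ 0.56063308 -0.2019517   0.20066578] 0.04854108075770216 [ 2.62771100e-02 -3.14662770e-02  3.89021071e-05  1.72733531e-02
  3.20882638e-03  9.91708930e-04] [-0.22216368  0.36286203 -0.93942105]
[[287.3 174.9]
 [268.3 190.7]
 [306.9 158.7]
 [219.3 230.8]
 [251.9 179.2]
 [188.9 179.2]
 [251.8 118.4]
 [193.  118.4]]
```

View pics/w1a.png

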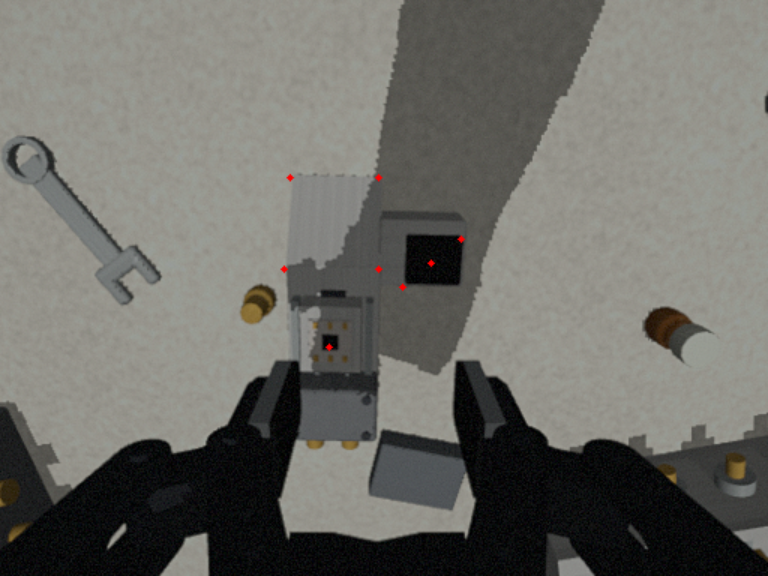

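```bash
python3 - <<'E'
import cv2
a=cv2.imread("pics/w1.png");cv2.imwrite("pics/w1z.png",cv2.resize(a[105:255,170:330],None,fx=4,fy=4,interpolation=cv2.INTER_CUBIC))
E
```

```text
(no output)
```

View pics/w1z.png

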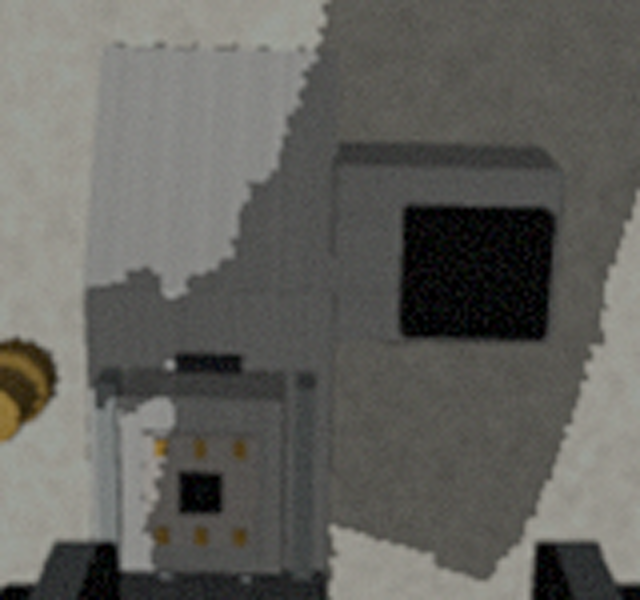

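```bash
python3 - <<'E'
from h import *
from workcell import cams,readout
s=dict(np.load("w1.npz"))
p=cams.camera_params("wrist");R,t=wristRt(s,p)
P=[(-23,45,54),(-23,79,54),(-30,-30,40),(-30,30,40),(-83,-30,0),(12,0,65.5)]
u=np.array([(170+(a+.5)/4-.5,105+(b+.5)/4-.5) for a,b in [(402,334),(548,339),(87,288),(330,288),(103,46),(200,493)]])
r=least_squares(lambda q:(proj(p,w(q,P),R,t)-u).ravel(),[.593,-.238,-.19]);print(r.x,r.fun.round(1))
q=r.x;tc=w(q,[(-38,31,45)])[0];print(tc)
s=readout.get_state();print(s["tcp_pos"],s["wrist_force"])
d,rv=goal(s,(tc[0],tc[1],.085),q[2],1);print(d.round(4),rv.round(4))
E
```

```text
[ 0.59052127 -0.23681912 -0.20484324] [-0.4  0.5  0.1 -0.3 -1.1 -0.4  1.3  0.4 -0.5 -0.6  0.5  0.4]
[ 0.55962157 -0.19873752  0.045     ]
[ 0.56080782 -0.20131261  0.20155927] [-0.22508592  1.16254405  0.24237251]
[ 0.1166  0.0021 -0.0017] [ 0.0139  0.0004 -0.0017]
```

>>> drive_tool:
  moves:
    - [[0.03,0.002,-0.002,0.014,0,-0.001,110],[0.06,0.002,-0.002,0.014,0,-0.001,110],[0.09,0.002,-0.002,0.014,0,-0.001,110],[0.117,0.002,-0.002,0.014,0,-0.001,110],[0.117,0.002,-0.002,0.014,0,-0.001,110]]

```text
clock: 3.35
tcp_pos: [0.5576, -0.1963, 0.0836]
orientation: [0.702, 0.072, 0.705, -0.071]
wrist_force: [-0.3, -0.9, 0.8]
finger_gap: 0.0483
```

```bash
python3 - <<'E'
from h import *
from workcell import readout,cams
s=readout.get_state();print(s["clock"],s["tcp_pos"],s["finger_gap"],s["wrist_force"])
d,rv=goal(s,(.5596,-.1987,.06),-.203,1);print(d.round(4),rv.round(4))
im=cams.read_camera("wrist");cv2.imwrite("pics/w2.png",cv2.resize(im,(768,576)))
im=cams.read_camera("scene");cv2.imwrite("pics/s2.png",cv2.resize(im[140:270,120:280],None,fx=4,fy=4,interpolation=cv2.INTER_CUBIC))
E
```

```text
3.35 [ 0.55764178 -0.19628616  0.08358651] 0.048326913195607085 [-0.34996743 -0.93706399  0.76764654]
[ 0.0236 -0.002   0.0025] [ 0.0002 -0.0033 -0.0019]
```

View pics/w2.png

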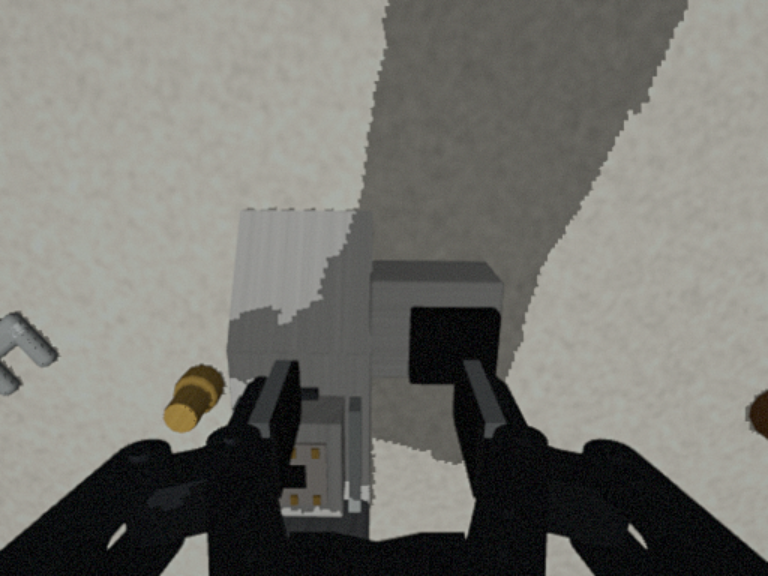

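View pics/s2.png

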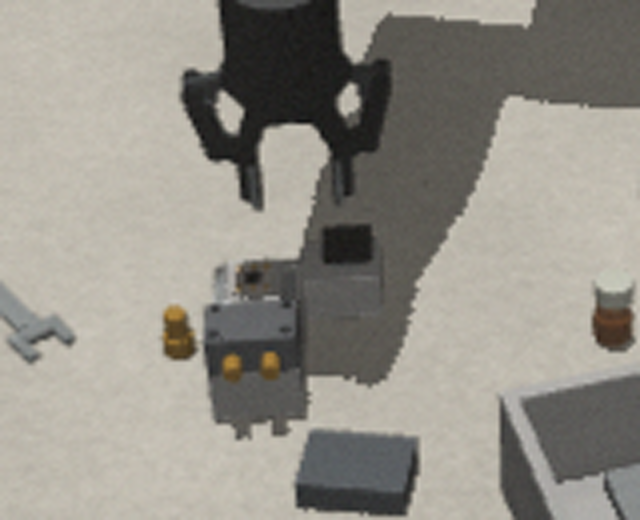

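```bash
python3 - <<'E'
from h import *
from workcell import cams,readout
s=readout.get_state()
p=cams.camera_params("wrist")
M=np.linalg.inv(p["mount"])
for x in (0,-.004,-.008,-.012):
  for z in (-.011,-.009,.011):
    print(x,z,(proj(p,[(x,-.0243,z),(x,.0243,z),(x,-.036,z)],M[:3,:3],M[:3,3])*1.5).round(1).tolist())
R,t=wristRt(s,p)
P=[(-23,45,54),(-30,-30,40),(-30,30,40),(-83,-30,0),(-83,30,0)]
u=(np.array([(410,383),(227,352),(371,352),(243,210),(370,210)])+.5)/1.5-.5
r=least_squares(lambda q:(proj(p,w(q,P),R,t)-u).ravel(),[.593,-.238,-.19]);print(r.x,r.fun.round(1))
print(w(r.x,[(-38,31,45)])[0])
im=cv2.imread("pics/w2.png");cv2.imwrite("pics/w2z.png",cv2.resize(im[330:480,220:520],None,fx=2.6,fy=2.6))
E
```

```text
0 -0.011 [[301.3, 349.3], [455.6, 349.4], [264.2, 349.2]]
0 -0.009 [[301.6, 355.1], [455.3, 355.2], [264.6, 355.0]]
0 0.011 [[304.4, 410.2], [452.2, 410.4], [268.9, 410.1]]
-0.004 -0.011 [[299.4, 354.9], [457.6, 355.0], [261.4, 354.8]]
-0.004 -0.009 [[299.7, 360.8], [457.3, 360.9], [261.8, 360.7]]
-0.004 0.011 [[302.7, 417.0], [454.0, 417.2], [266.3, 416.9]]
-0.008 -0.011 [[297.4, 360.8], [459.7, 360.9], [258.4, 360.7]]
-0.008 -0.009 [[297.7, 366.8], [459.3, 366.9], [258.9, 366.7]]
-0.008 0.011 [[300.9, 424.2], [455.9, 424.3], [263.7, 424.0]]
-0.012 -0.011 [[295.3, 366.9], [461.8, 367.1], [255.3, 366.9]]
-0.012 -0.009 [[295.7, 373.1], [461.5, 373.2], [255.8, 373.0]]
-0.012 0.011 [[299.0, 431.6], [457.9, 431.8], [260.8, 431.5]]
[ 0.5941589  -0.23841837 -0.19958414] [-0.7  0.2  0.5  0.1  0.2 -0.1 -1.   0.   0.9 -0.4]
[ 0.56305935 -0.20049981  0.045     ]
```

View pics/w2z.png

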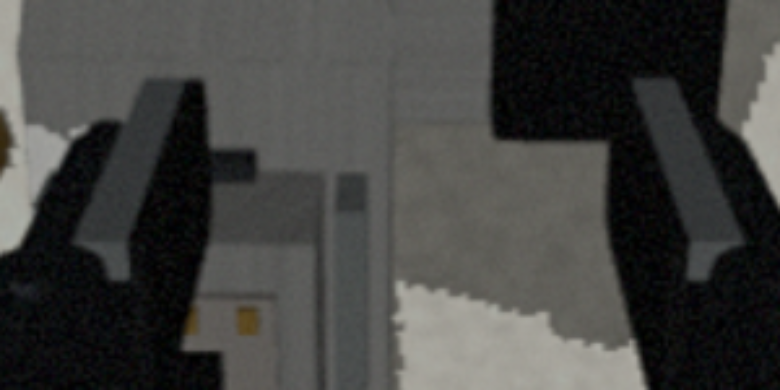

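>>> drive_tool:
  moves:
    - [[0.006,-0.003,0.004,0,0,-0.002,110],[0.012,-0.003,0.004,0,0,-0.002,110],[0.018,-0.003,0.004,0,0,-0.002,110],[0.023,-0.003,0.004,0,0,-0.002,110],[0.023,-0.003,0.004,0,0,-0.002,110]]

```text
clock: 4.08
tcp_pos: [0.5625, -0.2013, 0.0623]
orientation: [0.703, 0.071, 0.703, -0.072]
wrist_force: [0.2, -0.6, -0.1]
finger_gap: 0.0485
```

```bash
python3 - <<'E'
from h import *
from workcell import readout,cams
s=readout.get_state();print(s["clock"],s["tcp_pos"],s["finger_gap"],s["wrist_force"])
d,rv=goal(s,(.561,-.1997,.05),-.202,1);print(d.round(4),rv.round(4))
im=cams.read_camera("wrist");cv2.imwrite("pics/w3.png",cv2.resize(im,(768,576)))
im=cams.read_camera("scene");cv2.imwrite("pics/s3.png",cv2.resize(im[140:270,120:280],None,fx=4,fy=4,interpolation=cv2.INTER_CUBIC))
E
```

```text
4.075 [ 0.56246712 -0.20134066  0.06226899] 0.04850775696674024 [ 0.15999072 -0.58470902 -0.11558567]
[ 0.0123  0.0013 -0.0018] [-0.0016  0.0001  0.001 ]
```

View pics/w3.png

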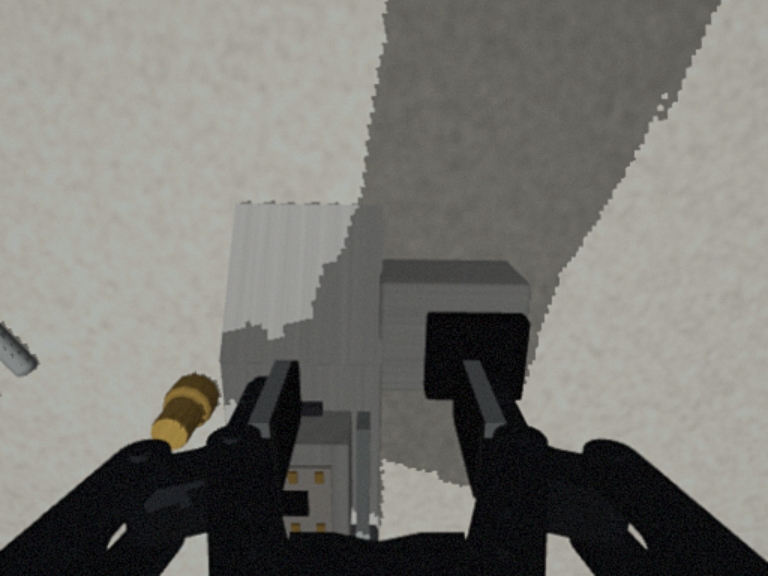

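View pics/s3.png

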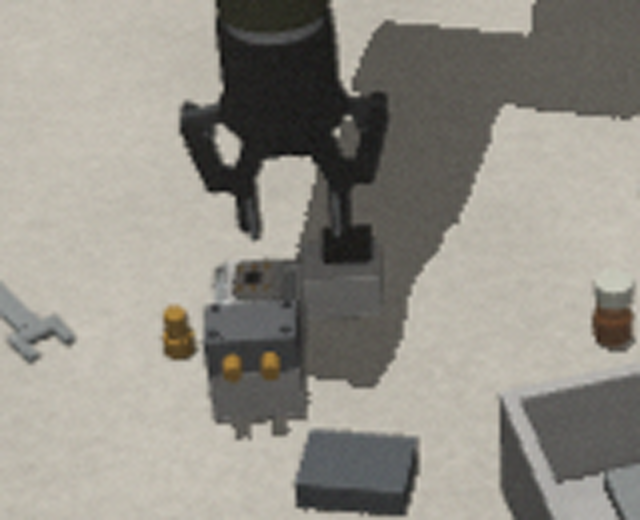

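```bash
python3 - <<'E'
from h import *
from workcell import cams,readout
s=readout.get_state();p=cams.camera_params("wrist")
R,t=wristRt(s,p)
P=[(-23,45,54),(-30,-30,40),(-83,-30,0),(-16,29,36),(-60,29,36),(-60,84,36),(-10,21,52)]
u=(np.array([(425,397),(220,358),(236,203),(382,388),(382,282),(528,284),(357,412)])+.5)/1.5-.5
r=least_squares(lambda q:(proj(p,w(q,P),R,t)-u).ravel(),[.593,-.238,-.19],loss='soft_l1');print(r.x,(proj(p,w(r.x,P),R,t)-u).round(1).tolist())
c=w(r.x,[(-38,31,45)])[0];print(c)
d,rv=goal(s,(c[0],c[1],.05),r.x[2],1);print(d.round(4),rv.round(4))
E
```

```text
[ 0.59068379 -0.23674035 -0.20953541] [[0.5, 0.6], [-0.2, 1.2], [0.9, -2.1], [-1.9, 0.8], [-1.2, -1.3], [3.9, -2.0], [-0.1, 9.6]]
[ 0.55996311 -0.19851418  0.045     ]
[ 0.0129  0.0024 -0.0036] [0.006  0.0012 0.0013]
```

>>> drive_tool:
  moves:
    - [[0.002,0.002,-0.003,0.002,0,0.001,110],[0.005,0.002,-0.003,0.002,0,0.001,110],[0.008,0.002,-0.003,0.002,0,0.001,110],[0.01,0.002,-0.003,0.002,0,0.001,110],[0.01,0.002,-0.003,0.002,0,0.001,110]]

```text
clock: 4.8
tcp_pos: [0.5603, -0.1989, 0.0526]
orientation: [0.704, 0.072, 0.703, -0.073]
wrist_force: [-0.0, 0.7, -0.1]
finger_gap: 0.0484
```

>>> drive_tool:
  moves:
    - [[0.001,0,0,0,0,0,110],[0.002,0,0,0,0,0,110],[0.003,0,0,0,0,0,110],[0.004,0,0,0,0,0,110],[0.005,0,0,0,0,0,110]]

```text
clock: 5.42
tcp_pos: [0.5604, -0.199, 0.0479]
orientation: [0.704, 0.072, 0.703, -0.073]
wrist_force: [-0.5, 0.8, 4.7]
finger_gap: 0.0484
```

```bash
python3 - <<'E'
from h import *
from workcell import readout,cams
s=readout.get_state();print(s["clock"],s["tcp_pos"],s["finger_gap"],s["wrist_force"],s["ft_torque"])
im=cams.read_camera("wrist");cv2.imwrite("pics/w4.png",cv2.resize(im,(768,576)))
E
```

```text
5.425 [ 0.56040231 -0.19899026  0.04786534] 0.04842043747252469 [-0.49920385  0.75836301  4.71066212] [0.24603086 0.21494556 0.04421932]
```

View pics/w4.png

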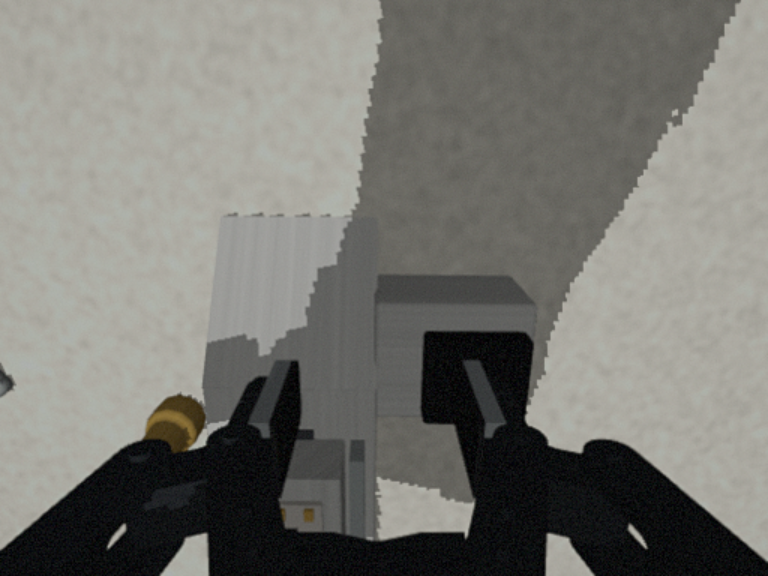

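>>> drive_tool:
  moves:
    - [[0.002,0,0,0,0,0,110],[0.004,0,0,0,0,0,110],[0.006,0,0,0,0,0,110],[0.008,0,0,0,0,0,110],[0.009,0,0,0,0,0,110]]

```text
clock: 6.1
tcp_pos: [0.5605, -0.199, 0.0418]
orientation: [0.704, 0.072, 0.702, -0.073]
wrist_force: [-10.0, 2.7, 30.5]
finger_gap: 0.0485
```

```bash
python3 - <<'E'
from h import *
from workcell import readout,cams
s=readout.get_state();print(s["clock"],s["tcp_pos"],s["finger_gap"],s["wrist_force"],s["ft_torque"])
im=cams.read_camera("wrist");cv2.imwrite("pics/w5.png",cv2.resize(im,(768,576)))
im=cams.read_camera("scene");cv2.imwrite("pics/s5.png",cv2.resize(im[140:270,120:280],None,fx=4,fy=4,interpolation=cv2.INTER_CUBIC))
E
```

```text
6.1 [ 0.56048004 -0.19904823  0.04183011] 0.04854702990970063 [-9.98690575  2.67338979 30.54359485] [ 1.32118288  1.93985354 -0.0411983 ]
```

View pics/w5.png

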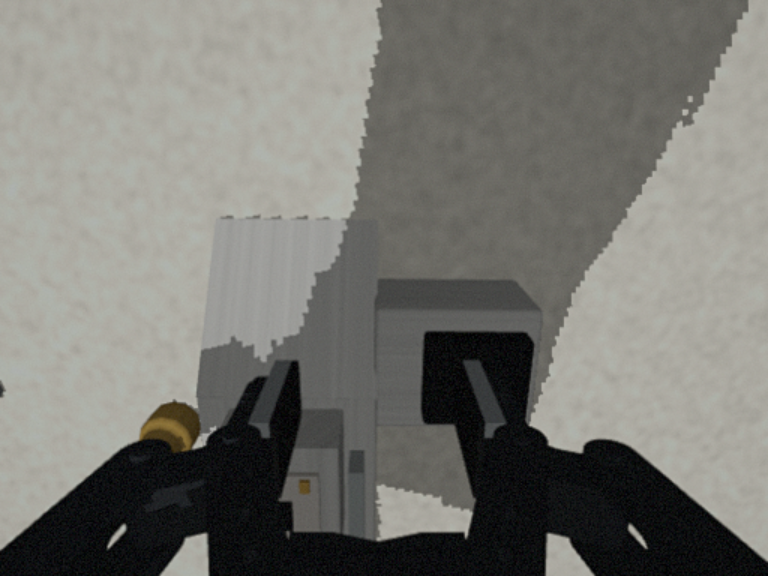

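View pics/s5.png

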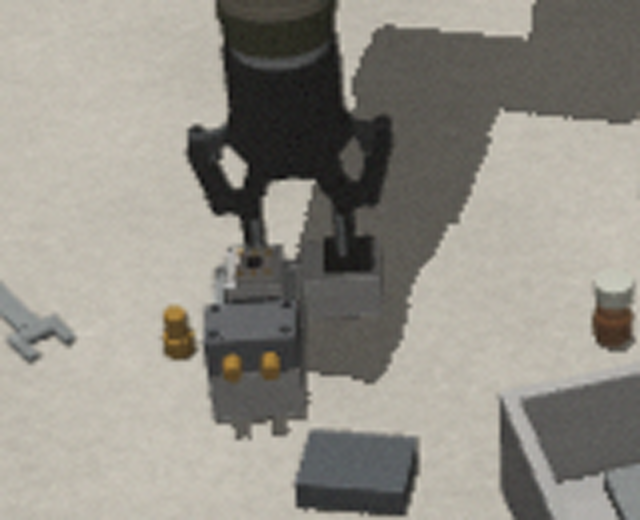

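>>> drive_tool:
  moves:
    - [[0.002,0,0,0,0,0,110],[0.002,0,0,0,0,0,110],[0.002,0,0,0,0,0,110],[0.002,0,0,0,0,0,110],[0.002,0,0,0,0,0,110]]

```text
clock: 6.82
tcp_pos: [0.5605, -0.199, 0.042]
orientation: [0.705, 0.072, 0.702, -0.073]
wrist_force: [-6.2, 1.5, 19.4]
finger_gap: 0.0489
```

```bash
python3 - <<'E'
from h import *
from workcell import readout,cams
s=readout.get_state();print(s["clock"],s["tcp_pos"],s["finger_gap"],s["wrist_force"],s["ft_torque"],s["qvel"])
a=cams.read_camera("wrist");b=cams.read_camera("top");c=cams.read_camera("scene")
p=cams.camera_params("wrist");R,t=wristRt(s,p)
q=(.5920,-.2375,-.203)
for z in (54,45):
  P=[(-53,45,z),(-53,79,z),(-23,79,z),(-23,45,z)]
  print(z,(proj(p,w(q,P),R,t)*1.5).round().tolist())
for x in (-25,-29,-33):
  print(x,(proj(p,w(q,[(x,0,62),(x,19,62),(x,19,40),(x+22,0,65.5)]),R,t)*1.5).round().tolist())
cv2.imwrite("pics/w6.png",cv2.resize(a[200:384,120:370],None,fx=3,fy=3,interpolation=cv2.INTER_CUBIC))
cv2.imwrite("pics/t6.png",cv2.resize(b[150:240,290:380],None,fx=6,fy=6,interpolation=cv2.INTER_CUBIC))
cv2.imwrite("pics/s6.png",cv2.resize(c[170:240,160:230],None,fx=8,fy=8,interpolation=cv2.INTER_CUBIC))
E
```

```text
6.825 [ 0.56046398 -0.19903578  0.04198912] 0.04893373584846382 [-6.2296451   1.5308408  19.42866286] [0.90759401 1.2248904  0.05006884] [-0.00016513  0.0004292  -0.00037983 -0.00129978  0.00034011  0.00136526]
54 [[426.0, 357.0], [543.0, 356.0], [533.0, 444.0], [423.0, 445.0]]
45 [[423.0, 344.0], [534.0, 343.0], [525.0, 427.0], [420.0, 428.0]]
-25 [[272.0, 456.0], [336.0, 456.0], [342.0, 414.0], [274.0, 524.0]]
-29 [[271.0, 444.0], [336.0, 444.0], [341.0, 403.0], [274.0, 514.0]]
-33 [[270.0, 432.0], [336.0, 432.0], [341.0, 393.0], [273.0, 503.0]]
```

View pics/w6.png

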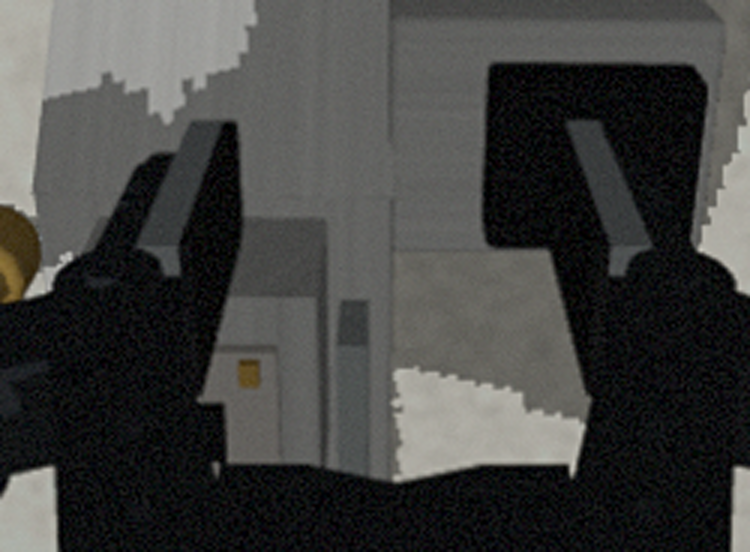

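View pics/t6.png

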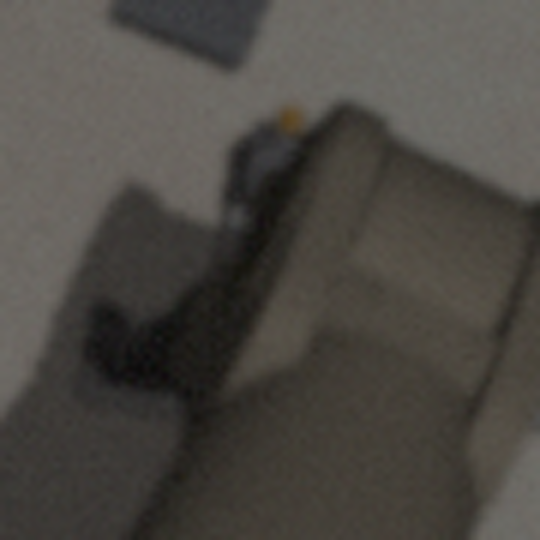

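View pics/s6.png

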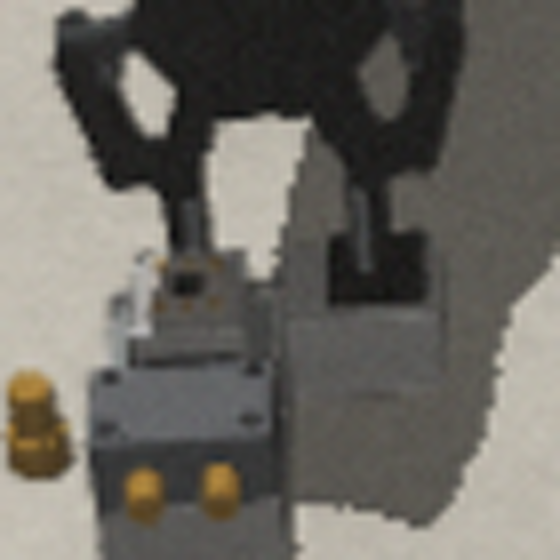

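```bash
python3 - <<'E'
from workcell import readout,env
s=readout.get_state();print(s["clock"],s["tcp_pos"],s["wrist_force"])
print(env.hand_in())
E
```

```text
6.975 [ 0.56046557 -0.1990232   0.04197634] [-6.04087508  1.54397253 19.3609809 ]
the job is handed in; nothing more can be done
None
```

The job is handed in at about 7 s. The loaded dock's black key is held fully down by one fingertip, and the carrier rests against the other finger just beyond the deck lip.

- **Key:** in the last wrist picture its edges match the predicted key-down height (z = 45 mm) to within about 5 pixels. The tool is on a hard stop, with a steady push of about 19 N. That push peaked at about 30 N during the press, so I backed it off slightly.
- **Carrier:** it came about 18 mm out of its seat (front face near x = -28 mm in the dock's frame) and lies flat on the deck. It was neither pinched nor lifted.
- **Other things:** I did not touch the empty dock, its key or the loose items. I did not check each one separately at the end.
- **Disagreements:** my fits of the dock's position differed by 2–3 mm, so I used a value between them. One point I read off a picture was about 10 pixels off, and I gave it little weight. The top camera was no use for the final check because the arm hid the dock.

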